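# Open the press-and-turn cap of the board-cleaner jug

## Robot

A 6-joint arm with a two-finger parallel gripper is mounted at the origin on the work surface. World frame = base frame: x ahead of the robot, y to its left, z up, the work surface at z = 0. Lengths are in m, angles in rad, forces in N, time in s.
With the tool pointing down it reaches from about 0.3 to 0.875 m from the base axis. Payload 6.4 kg.
Tool frame: the origin (TCP) lies at the very end of the fingers, on their centre line; the grasp point (between the pads) lies 19 mm behind it (ctrl.hold_point_z is the distance from the TCP to the grasp point, in m); y points along the fingers, x is the direction in which the jaws open and shut, and the axes are right-handed (so a half turn about y gives the same grasp; the last joint's range is limited). The gripper opens to 85 mm and grips with 20 to 120 N. Pads are 22 mm wide; open, the fingers measure 114 mm over their backs; the gripper's body (76 mm by 85 mm) begins 54 mm behind the grasp point. The pads swing forward as they close: fully open they stand 13 mm farther back than shut.
Start: joints at [-1.481, 0.181, 1.607, -0, 1.354, -0.206], TCP at [0.168, -0.55, 0.231] pointing down, gripper open.
Joint ranges: [-2.99, 2.99], [-0.89, 2.07], [0.3, 2.58], [-1.14, 4.28], [0, 2.63], [-3.12, 3.12]. Speed limits (rad/s): [2.57, 2.57, 3.01, 3.14, 3.14, 3.14].

## Interface

Orientations are given as a unit quaternion [w, x, y, z].
In Python, from bench import ctrl, imaging gives the robot as it stands.
- The arm moves only by the shell command python3 -m jog 'ROWS'. ROWS is JSON, a list of rows, each a list of 3 entries, a list of its own where there are three numbers: the shift along the tool's x, y, z in cm, then the turn, a rotation vector about the tool's x, y, z in rad, then the finger opening in cm, from 0 to 8.54. A call has 1 to 12 rows; each row shifts and turns the pose as measured when the row begins, along the tool's axes as they then stand; what a row does not reach is not made up. A row lasts 1/12 s, in which the tool goes at most 41.7 mm and 7.16 degrees, less where a joint would pass 70% of its speed; a pose out of reach is approached as far as the arm can. A call is refused whole if a number of a shift passes 4.17 or a number of a turn 0.125, either way. A call with a gripper value outside its range is refused whole. The fingers move at their own pace and stop on an object; the grip force is fixed at half the most. Time passes only in rows, so rows that do not move let the fingers close. It gives the time, the measured TCP pose, the force and the opening at its end, in the units of the state.
- ctrl.get_obs(): the state, without advancing time (a new reading comes with each control period).
- imaging.camera(name): name is "scene" or "top" or "wrist"; returns a dict with "frame" (420x560x3 uint8, red, green, blue), "depth" (420x560 float32, m along the optical axis (not along the pixel's ray), 0 where there is no reading), "K" (3x3 intrinsics, pixels), "R" (3x3) and "t" (3): a world point X has camera coordinates R X + t. Camera axes: x right, y down, z forward; pixel columns grow to the right and rows downward; lengths in m; the calibration is good to about 2 mm. A picture is of the moment at which its call begins.
- ctrl.hand_in(): hands the job in, once; it reports no verdict.
The state is a dict: "time_s": time; "q": joint angles; "dq": joint speeds; "joint_efforts": joint torques, N m; "eef_pos": TCP position; "eef_rot": TCP orientation; "wrist_force": force on the tool from outside, world axes, zero at the start; "torque": the same for the moment, N m; "opening": opening from 0.0 (shut) to 1.0 (fully open).
Only numpy, scipy, OpenCV 4.12 (cv2) and the standard library are available. Lean on these libraries where they do the work, as an engineer would, in place of code of your own. Each camera call takes 0.05 s, during which the arm holds its last target. There are 200 camera calls.

## Task

Open the press-and-turn safety cap of the red-capped cleaner jug: push the cap down firmly, keep it pressed while you turn it anticlockwise (seen from above) most of the way to its stop, then let go so that it springs up open; never force it round unpressed. Leave the blue-capped jug closed and do not knock over the little amber flux bottle.

Things in the scene. Friction and masses are not known exactly. Their poses are not given: they have to be found in the camera images.
- red_grip (a point): Centre of the grip bar on the red cap, on the cap's axis at height 196 mm when closed; moves with the cap. Sizes in mm: bar 52 long, 14 thick, 28 high, upright on the cap's flat round top (72 across, at height 182): flat top 14 below this point, bar's upper face 14 above. x along the bar, y across it, z up. White jug 100 x 100, held immovably in a steel bench holder.
- red_cap (a joint): Turn of the red cap, rad: 0 locked, grows anticlockwise from above, stop at 1.4. Sprung: sinks from about 8 N, turns easily once pressed 8 mm or more, bottoms at 15 mm (14 N); locked if not pressed. Grip the bar, fingertips pressing the flat top. Past 0.92 (53 degrees) and let go, it springs up to 8 mm above closed height and stays there; captive, does not come off.
- blue_grip (a point): The same point on the blue cap of the other jug, alike in all but the colour of cap and label band: bar centre on the cap's axis, height 196 mm while closed, x along the bar, z up. To be left closed.
- flux_mid (a point): Centre (half-way up) of a loose amber bottle with a black cap, 44 mm across and 95 mm tall, standing upright on the bench; z is its axis.
Mind the look-alikes: they are no part of the job. Leave any brown or pink look-alike of the part that bears red_grip alone. Of the things that look like the part that bears flux_mid, the smaller one is meant.

How it is judged:
At the end, for the whole second after the job is handed in: The red cap is turned more than 0.8 rad anticlockwise from its locked place and has sprung up, its bar's centre more than 4 mm above the closed height (above 200 mm); the blue cap has not sprung up (its bar's centre below 200 mm); the amber bottle stands upright within 20 degrees (value of joint red_cap above 0.8 rad and height (world z) of red_grip above 0.2 m and height (world z) of blue_grip below 0.2 m and angle between flux_mid's own z axis and vertical below 0.35 rad); the robot touches nothing.
It fails at once if the blue cap is opened (springs up more than 4 mm) (height (world z) of blue_grip above 0.2 m).
It fails at once if the amber bottle is knocked over (tilts more than about 35 degrees) (angle between flux_mid's own z axis and vertical above 0.6 rad).
It fails at once if the red cap is forced round against its lock without being pressed (turned 0.15 to 0.7 rad while pressed less than 5 mm) (value of joint red_cap between 0.15 and 0.7 rad and height (world z) of red_grip above 0.191 m).
It also fails if it takes over 35 s, if anything falls off the work surface, if the arm or the gripper's body presses on something with over 40 N, if the wrist force passes 120 N, or if a joint passes its speed limit or range.

## Working session

There is one attempt and no reset: what is moved stays moved. The work goes in short steps, Python scripts to look and compute and a shell command to move; the robot and the scene stay as the last step left them, time stands still between calls to the robot, and variables do not carry over. Pictures are saved under pics/ and viewed, about 8 in all and at most 12, crops included, and the job is handed in when it is done.

```bash
mkdir -p pics; ls; python3 - <<'E'
from bench import ctrl, imaging
import cv2,numpy as np
for n in ["scene","top"]:
    c=imaging.camera(n); cv2.imwrite(f"pics/{n}1.png",c["frame"][:,:,::-1]); np.savez(f"{n}.npz",**c)
print(ctrl.get_obs())
E
```

```text
pics
{'time_s': 0.1, 'q': array([-1.48129778e+00,  1.81501792e-01,  1.60791490e+00, -1.14577295e-05,
        1.35376528e+00, -2.06304075e-01]), 'dq': array([ 3.35649056e-05, -1.31987913e-03, -2.16220774e-03, -9.94985763e-04,
        4.41498422e-04,  7.70607145e-04]), 'joint_efforts': array([-8.85555642e-05, -4.45880842e+01, -3.52239811e+01, -1.67270114e-04,
        4.21716250e-03,  4.60323031e-05]), 'eef_pos': array([ 0.16758298, -0.5495224 ,  0.23045119]), 'eef_rot': array([ 0.56864016, -0.56780573,  0.4212355 , -0.42048267]), 'wrist_force': array([ 0.24491411,  0.10363509, -0.0902043 ]), 'torque': array([ 0.04481312, -0.01260554, -0.05714964]), 'opening': 1.000785940736041}
```

View pics/scene1.png

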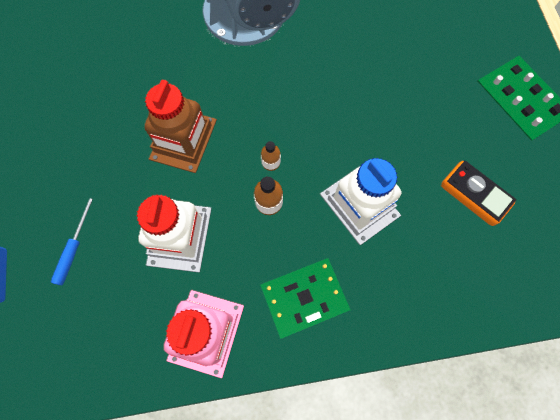

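View pics/top1.png

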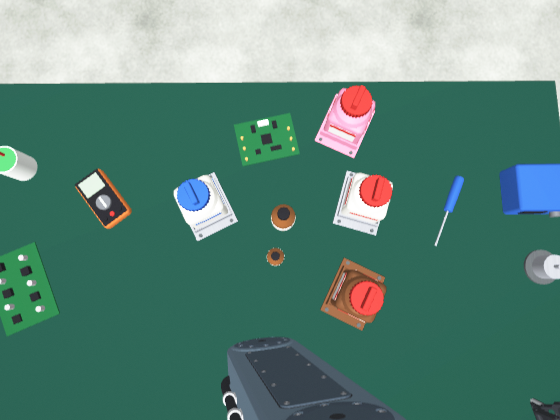

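Scene picture: red caps on a brown jug (164,100), a white jug (157,215) and a pink jug (189,332). The blue cap is at (377,176). There are two amber bottles, at (271,155) and (268,195). In the top view the red caps are at brown (367,298), white (376,190) and pink (357,100). The white jug is the target because the brown and pink ones are look-alikes. The smaller bottle, top (276,257), is the flux bottle. I'll measure these and confirm in a crop.

```bash
cat > h.py <<'E'
import numpy as np, cv2
def cloud(c):
    d=c["depth"];v,u=np.mgrid[:d.shape[0],:d.shape[1]]
    p=np.stack([u,v,np.ones_like(u)],-1)@np.linalg.inv(c["K"]).T*d[...,None]
    return (p-c["t"])@c["R"]
E
python3 - <<'E'
from h import *
out=[]
for n,(u,v) in dict(scene=(157,215),top=(376,190)).items():
    c=np.load(n+".npz");P=cloud(c);f=c["frame"].astype(int)
    red=(f[...,0]>120)&(f[...,1]<80)&(f[...,2]<80)
    w=np.zeros_like(red);w[v-32:v+33,u-32:u+33]=1
    m=red&w&(c["depth"]>0)
    for lo,hi,k in[(.176,.188,"flat"),(.204,.216,"bar")]:
        q=P[m&(P[...,2]>lo)&(P[...,2]<hi)]
        r=cv2.minEnclosingCircle(q[:,:2].astype(np.float32));b=cv2.minAreaRect((q[:,:2]*1000).astype(np.float32))
        e=np.linalg.eigh(np.cov(q[:,:2].T))[1][:,1]
        print(n,k,len(q),q.mean(0).round(4),np.round(r[0],4),round(r[1],4),b,np.degrees(np.arctan2(e[1],e[0])))
    for uu,vv in ([(271,146),(268,184),(377,176),(164,100)] if n=="scene" else [(276,257),(284,213),(193,194),(367,298),(357,100)]): print(uu,vv,P[vv,uu].round(3))
    out.append(cv2.resize(c["frame"][v-45:v+45,u-60:u+60,::-1],(400,300),interpolation=cv2.INTER_CUBIC))
cv2.imwrite("pics/crop1.png",np.hstack(out))
from bench import ctrl
from scipy.spatial.transform import Rotation as R
o=ctrl.get_obs();print(R.from_quat(o["eef_rot"],scalar_first=True).as_matrix().round(3),ctrl.hold_point_z)
E
```

```text
scene flat 876 [ 0.6025 -0.2286  0.1819] [ 0.5986 -0.2311] 0.0376 ((598.42578125, -230.67587280273438), (73.91835021972656, 72.42432403564453), 37.25480651855469) 84.94282632715529
scene bar 237 [ 0.5997 -0.2304  0.2091] [ 0.5981 -0.2322] 0.0264 ((598.4315185546875, -231.2515411376953), (15.403849601745605, 52.470909118652344), 72.30889129638672) 163.32359169578058
271 146 [0.458 0.002 0.096]
268 184 [ 0.558 -0.019  0.134]
377 176 [0.599 0.18  0.196]
164 100 [ 0.369 -0.197  0.19 ]
top flat 92 [ 0.5909 -0.2213  0.182 ] [ 0.5973 -0.2292] 0.0376 ((595.830322265625, -226.80628967285156), (70.53353118896484, 66.94463348388672), 13.528092384338379) 171.38242614287415
top bar 63 [ 0.5984 -0.2279  0.2094] [ 0.5971 -0.2289] 0.026 ((597.0070190429688, -229.63531494140625), (14.293352127075195, 51.33940887451172), 73.06916809082031) 163.8053396258061
276 257 [ 0.449 -0.001  0.1  ]
284 213 [ 0.551 -0.021  0.136]
193 194 [0.585 0.18  0.213]
367 298 [ 0.358 -0.193  0.214]
357 100 [ 0.8   -0.189  0.211]
[[ 0.292 -0.     0.957]
 [-0.957  0.002  0.292]
 [-0.002 -1.     0.   ]] 0.0187
```

View pics/crop1.png

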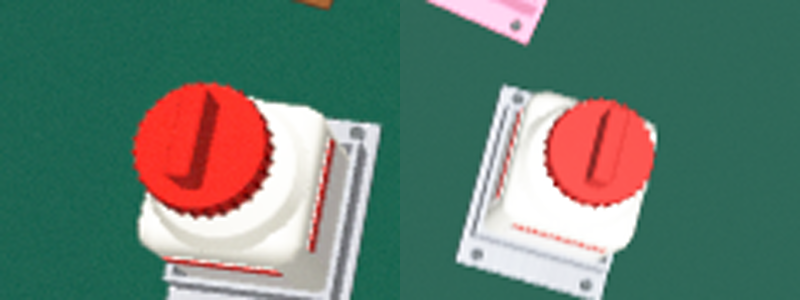

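The crop confirms it: red ribbed cap on the white jug with red label bands, cap centre about (205,150) in the left half and (600,152) in the right. Its axis is near (0.598, -0.230) and the bar yaw is about -16.5°. The jaw x axis needs to go to -106.5°, which is +0.585 rad about tool y. I'll move over now.

```bash
python3 -m jog '[[[-1.3,-0.4,3.6],[0,0,0],8.5],[[-1.3,-0.4,3.6],[0,0,0],8.5],[[-1.3,-0.4,3.6],[0,0,0],8.5],[[-1.3,-0.4,3.6],[0,0,0],8.5],[[-1.3,-0.4,3.6],[0,0,0],8.5],[[-1.3,-0.4,3.6],[0,0,0],8.5],[[-1.3,-0.4,3.6],[0,0,0],8.5],[[-1.3,-0.4,3.6],[0,0,0],8.5],[[-1.3,-0.4,3.6],[0,0,0],8.5],[[-1.3,-0.4,3.6],[0,0,0],8.5],[[-1.3,-0.4,3.6],[0,0,0],8.5],[[-1.3,-0.4,3.6],[0,0,0],8.5]]'
cat >> h.py <<'E'
def rel(tx=.598,ty=-.230,yaw=-106.5):
    from bench import ctrl
    from scipy.spatial.transform import Rotation as R
    o=ctrl.get_obs();M=R.from_quat(o["eef_rot"],scalar_first=True).as_matrix()
    p=o["eef_pos"];d=np.array([tx,ty,p[2]])-p
    y=np.arctan2(M[1,0],M[0,0])
    a=np.radians(yaw);T=np.array([[np.cos(a),0,-np.sin(a)],[np.sin(a),0,np.cos(a)],[0,-1,0]])
    print("t",o["time_s"],"pos",p.round(4),"yaw",np.degrees(y).round(2),"axis",M[:,1].round(3),"shift cm to target",(M.T@d*100).round(2),"rotvec",R.from_matrix(M.T@T).as_rotvec().round(3),"F",o["wrist_force"].round(1),"T",o["torque"].round(2),"open",round(o["opening"],3),"q",o["q"].round(2))
E
python3 -c "from h import *;rel()"
```

```text
time_s: 1.1
eef_pos: [0.5438, -0.2659, 0.2741]
eef_rot: [0.566, -0.564, 0.429, -0.421]
wrist_force: [0.5, -0.7, -0.5]
opening: 0.996
t 1.1 pos [ 0.5438 -0.2659  0.2741] yaw -73.92 axis [-0.007  0.009 -1.   ] shift cm to target [-1.95 -0.    6.2 ] rotvec [ 0.007  0.569 -0.01 ] F [ 0.5 -0.7 -0.5] T [-0.04 -0.05  0.03] open 0.996 q [-0.65  0.22  1.47  0.    1.46  0.64]
```

```bash
python3 -m jog '[[[-1,0,3.1],[0,0,0],8.5],[[-1,0,3.1],[0,0,0],8.5],[[0,0,0],[0.007,0.115,-0.01],5],[[0,0,0],[0,0.115,0],5],[[0,0,0],[0,0.115,0],5],[[0,0,0],[0,0.115,0],5],[[0,0,0],[0,0.115,0],5],[[0,0,0],[0,0,0],5],[[0,0,0],[0,0,0],5]]'
python3 -c "from h import *;rel()"
```

```text
time_s: 1.85
eef_pos: [0.606, -0.2161, 0.2685]
eef_rot: [0.419, -0.418, 0.573, -0.567]
wrist_force: [0.0, -0.1, -0.3]
opening: 0.584
t 1.85 pos [ 0.606  -0.2161  0.2685] yaw -107.42 axis [-0.003  0.007 -1.   ] shift cm to target [ 1.57 -0.01 -0.35] rotvec [ 0.005 -0.016 -0.006] F [ 0.  -0.1 -0.3] T [-0.02 -0.04 -0.01] open 0.584 q [-0.53  0.31  1.38  0.    1.46  1.35]
```

```bash
python3 -m jog '[[[1.57,0,-0.35],[0.005,-0.016,-0.006],5],[[0,0,0],[0,0,0],5],[[0,2,0],[0,0,0],5],[[0,2,0],[0,0,0],5],[[0,0,0],[0,0,0],5]]'
python3 - <<'E'
from h import *;rel()
from bench import imaging
a=imaging.camera("wrist")["frame"];b=imaging.camera("scene")["frame"][140:300,60:280]
cv2.imwrite("pics/w1.png",np.hstack([cv2.resize(a,(400,300)),cv2.resize(b,(400,300))])[:,:,::-1])
E
```

```text
time_s: 2.27
eef_pos: [0.5984, -0.2301, 0.228]
eef_rot: [-0.428, 0.426, -0.563, 0.564]
wrist_force: [-0.7, 0.8, -0.8]
opening: 0.585
t 2.2667 pos [ 0.5984 -0.2301  0.228 ] yaw -105.7 axis [ 0.002  0.    -1.   ] shift cm to target [-0.   -0.   -0.04] rotvec [-0.002  0.014 -0.001] F [-0.7  0.8 -0.8] T [ 0.01  0.01 -0.04] open 0.585 q [-0.55  0.33  1.43  0.    1.38  1.29]
```

View pics/w1.png

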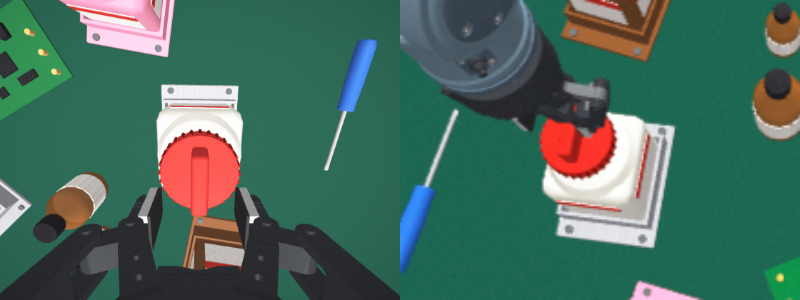

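The wrist view shows the red bar upright at (200,180), midway between the pads at (150,210) and (245,210), and aligned with them. Next I descend to just above the flat top and close.

```bash
python3 -m jog '[[[0,2,0],[0,0.014,0],5],[[0,1.9,0],[0,0,0],5],[[0,0,0],[0,0,0],2],[[0,0,0],[0,0,0],0],[[0,0,0],[0,0,0],0],[[0,0,0],[0,0,0],0],[[0,0,0],[0,0,0],0],[[0,0,0],[0,0,0],0],[[0,0,0],[0,0,0],0]]'
python3 -c "from h import *;rel()"
```

```text
time_s: 3.12
eef_pos: [0.604, -0.2324, 0.2007]
eef_rot: [-0.427, 0.421, -0.561, 0.571]
wrist_force: [0.7, -1.2, -7.4]
opening: 0.138
t 3.1167 pos [ 0.604  -0.2324  0.2007] yaw -106.32 axis [ 0.015 -0.007 -1.   ] shift cm to target [-0.06 -0.01 -0.65] rotvec [-0.016  0.003  0.003] F [ 0.7 -1.2 -7.4] T [-0.06 -0.17  0.01] open 0.138 q [-0.55  0.35  1.46  0.    1.31  1.3 ]
```

```bash
python3 - <<'E'
from h import *
from bench import imaging
c=imaging.camera("scene");a=imaging.camera("wrist")["frame"]
cv2.imwrite("pics/w2.png",np.hstack([cv2.resize(a[100:400,120:440],(400,375)),cv2.resize(c["frame"][170:270,110:217],(400,375),interpolation=cv2.INTER_CUBIC)])[:,:,::-1])
P=cloud(c);f=c["frame"].astype(int)
m=(f[...,0]>120)&(f[...,1]<80)&(f[...,2]<80);m[:185]=0;m[270:]=0;m[:,:120]=0;m[:,210:]=0
z=P[m][:,2];print(np.percentile(z[(z>.165)&(z<.195)],[20,50,80]),np.sort(z)[-20::4], (z>.2).sum())
rel()
E
```

```text
[0.1799735  0.18165877 0.1829148 ] [0.21151763 0.21264189 0.24786026 0.27067201 0.29378443] 81
t 3.2167 pos [ 0.604  -0.2324  0.2007] yaw -106.31 axis [ 0.015 -0.007 -1.   ] shift cm to target [-0.06 -0.01 -0.65] rotvec [-0.016  0.003  0.003] F [ 0.8 -1.5 -6.5] T [-0.11 -0.14 -0.01] open 0.139 q [-0.55  0.35  1.46  0.    1.31  1.3 ]
```

View pics/w2.png

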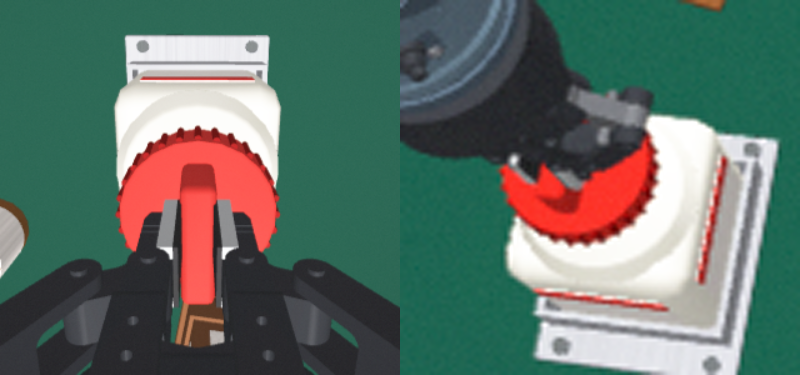

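The fingers grip the bar (wrist image (198,240)), but about 12 mm too high and 6 mm off centre. They swung forward as they closed, hit the flat top and pushed the arm up. I'll reopen slightly, recentre and go down with the fingers nearly closed.

```bash
python3 -m jog '[[[0,0,0],[0,0,0],3],[[0,0,0],[0,0,0],3],[[0,0,0],[0,0,0],3],[[0,0,-0.65],[-0.016,0,0],3],[[0,0,0],[0,0,0],3]]'
python3 -c "from h import *;rel()"
```

```text
time_s: 3.63
eef_pos: [0.5992, -0.2313, 0.2053]
eef_rot: [-0.424, 0.424, -0.563, 0.568]
wrist_force: [1.0, -0.1, -1.0]
opening: 0.352
t 3.6333 pos [ 0.5992 -0.2313  0.2053] yaw -106.29 axis [ 0.004 -0.006 -1.   ] shift cm to target [-0.09 -0.   -0.15] rotvec [-0.005  0.004  0.005] F [ 1.  -0.1 -1. ] T [-0.03 -0.03 -0.06] open 0.352 q [-0.55  0.35  1.46 -0.    1.33  1.3 ]
```

```bash
python3 -m jog '[[[-0.09,1,-0.15],[0,0,0],3],[[0,0.6,0],[0,0,0],3],[[0,0.4,0],[0,0,0],3],[[0,0.2,0],[0,0,0],3]]'
python3 -c "from h import *;rel()"
```

```text
time_s: 3.97
eef_pos: [0.5986, -0.2302, 0.1832]
eef_rot: [-0.424, 0.424, -0.562, 0.569]
wrist_force: [-0.7, -0.3, 0.6]
opening: 0.351
t 3.9667 pos [ 0.5986 -0.2302  0.1832] yaw -106.27 axis [ 0.007 -0.008 -1.   ] shift cm to target [-0.01 -0.   -0.07] rotvec [-0.008  0.004  0.005] F [-0.7 -0.3  0.6] T [-0.03 -0.   -0.04] open 0.351 q [-0.55  0.36  1.48 -0.    1.29  1.31]
```

```bash
python3 -m jog '[[[0,-0.3,0],[-0.008,0.004,0.005],3],[[0,0,0],[0,0,0],2.2],[[0,0,0],[0,0,0],1.4],[[0,0,0],[0,0,0],0.8],[[0,0,0],[0,0,0],0.8]]'
python3 -c "from h import *;rel()"
```

```text
time_s: 4.38
eef_pos: [0.5975, -0.2305, 0.1847]
eef_rot: [0.422, -0.424, 0.568, -0.566]
wrist_force: [0.3, 0.7, -1.5]
opening: 0.149
t 4.3833 pos [ 0.5975 -0.2305  0.1847] yaw -106.55 axis [-0.004  0.001 -1.   ] shift cm to target [-0.07 -0.    0.03] rotvec [ 0.004 -0.001  0.   ] F [ 0.3  0.7 -1.5] T [0.08 0.04 0.02] open 0.149 q [-0.55  0.37  1.47 -0.    1.31  1.31]
```

Gripped on axis, tips 3 mm above the flat top. Now press.

```bash
python3 -m jog '[[[0,0.3,0],[0,0,0],0.5],[[0,0.3,0],[0,0,0],0.5],[[0,0.3,0],[0,0,0],0.5],[[0,0.3,0],[0,0,0],0.5],[[0,0.3,0],[0,0,0],0.5],[[0,0.3,0],[0,0,0],0.5]]'
python3 -c "from h import *;rel()"
```

```text
time_s: 4.88
eef_pos: [0.5979, -0.2308, 0.1762]
eef_rot: [-0.422, 0.424, -0.567, 0.567]
wrist_force: [-4.9, 2.0, 10.6]
opening: 0.15
t 4.8833 pos [ 0.5979 -0.2308  0.1762] yaw -106.52 axis [-0.001 -0.001 -1.   ] shift cm to target [-0.08 -0.   -0.02] rotvec [ 0.001 -0.     0.002] F [-4.9  2.  10.6] T [0.59 1.15 0.02] open 0.15 q [-0.55  0.37  1.48 -0.    1.29  1.31]
```

```bash
python3 -m jog '[[[0,0.4,0],[0,0,0],0.5],[[0,0.4,0],[0,0,0],0.5],[[0,0.4,0],[0,0,0],0.5],[[0,0.4,0],[0,0,0],0.5],[[0,0.3,0],[0,0,0],0.5]]'
python3 - <<'E'
from h import *;rel()
from bench import imaging
c=imaging.camera("scene");P=cloud(c);f=c["frame"].astype(int)
m=(f[...,0]>120)&(f[...,1]<80)&(f[...,2]<80);m[:185]=0;m[270:]=0;m[:,:120]=0;m[:,210:]=0
z=P[m][:,2];print(np.histogram(z,np.arange(.14,.22,.004)))
E
```

```text
time_s: 5.3
eef_pos: [0.598, -0.2308, 0.1726]
eef_rot: [-0.423, 0.424, -0.565, 0.568]
wrist_force: [-6.3, 1.6, 11.6]
opening: 0.155
t 5.3 pos [ 0.598  -0.2308  0.1726] yaw -106.47 axis [ 0.001 -0.004 -1.   ] shift cm to target [-0.08 -0.   -0.02] rotvec [-0.002  0.     0.003] F [-6.3  1.6 11.6] T [ 0.81  1.48 -0.02] open 0.155 q [-0.55  0.38  1.49 -0.    1.28  1.31]
(array([  0,   0,   0,   9,  27,   8,  58, 300,  24,   9,   6,  10,   7,
        19,  61,   1,   1,   0,   0]), array([0.14 , 0.144, 0.148, 0.152, 0.156, 0.16 , 0.164, 0.168, 0.172,
       0.176, 0.18 , 0.184, 0.188, 0.192, 0.196, 0.2  , 0.204, 0.208,
       0.212, 0.216]))
```

The flat top is at about 0.170, so the cap is pressed about 12 mm. I'll turn anticlockwise (negative about tool y) while still pressing.

```bash
python3 -m jog '[[[0,0.45,0],[0,0,0],0.3],[[0,0.45,0],[0,-0.06,0],0.3],[[0,0.4,0],[0,-0.08,0],0.3],[[0,0.4,0],[0,-0.08,0],0.3]]'
python3 -c "from h import *;rel()"
```

```text
time_s: 5.68
eef_pos: [0.5984, -0.2307, 0.1725]
eef_rot: [-0.484, 0.485, -0.512, 0.518]
wrist_force: [-10.1, 3.7, 21.3]
opening: 0.148
t 5.6833 pos [ 0.5984 -0.2307  0.1725] yaw -93.51 axis [ 0.005 -0.006 -1.   ] shift cm to target [-0.07 -0.   -0.05] rotvec [-0.006  0.227  0.006] F [-10.1   3.7  21.3] T [ 1.28  2.18 -0.15] open 0.148 q [-0.55  0.37  1.49 -0.    1.27  1.08]
```

```bash
python3 -m jog '[[[0,0.35,0],[0,-0.1,0],0.3],[[0,0.35,0],[0,-0.1,0],0.3],[[0,0.35,0],[0,-0.1,0],0.3],[[0,0.35,0],[0,-0.1,0],0.3],[[0,0.35,0],[0,-0.1,0],0.3]]'
python3 - <<'E'
from h import *;rel(yaw=-32)
from bench import imaging
c=imaging.camera("scene");P=cloud(c);f=c["frame"].astype(int)
m=(f[...,0]>120)&(f[...,1]<80)&(f[...,2]<80);m[:185]=0;m[270:]=0;m[:,:120]=0;m[:,210:]=0
z=P[m][:,2];print(np.histogram(z,np.arange(.14,.22,.004))[0])
E
```

```text
time_s: 6.1
eef_pos: [0.5982, -0.2301, 0.1725]
eef_rot: [-0.6, 0.602, -0.369, 0.375]
wrist_force: [-8.5, 3.1, 18.2]
opening: 0.153
t 6.1 pos [ 0.5982 -0.2301  0.1725] yaw -63.5 axis [ 0.007 -0.008 -1.   ] shift cm to target [-0.02 -0.   -0.02] rotvec [ 0.   -0.55  0.01] F [-8.5  3.1 18.2] T [ 1.2   2.12 -0.11] open 0.153 q [-0.55  0.37  1.49 -0.    1.27  0.56]
[  0   0   0   9  18  21  52 370  23   4   6   8   5  24 108   6   0   1
   5]
```

```bash
python3 -m jog '[[[0,0.35,0],[0,-0.1,0],0.3],[[0,0.35,0],[0,-0.1,0],0.3],[[0,0.35,0],[0,-0.1,0],0.3],[[0,0.35,0],[0,-0.1,0],0.3],[[0,0.35,0],[0,-0.08,0],0.3],[[0,0.3,0],[0,0,0],0.3]]'
python3 - <<'E'
from h import *;rel(yaw=-32)
from bench import imaging
c=imaging.camera("scene")
P=cloud(c);f=c["frame"].astype(int)
m=(f[...,0]>120)&(f[...,1]<80)&(f[...,2]<80);m[:185]=0;m[270:]=0;m[:,:120]=0;m[:,210:]=0
q=P[m];q=q[(q[:,2]>.19)&(q[:,2]<.206)];e=np.linalg.eigh(np.cov(q[:,:2].T))[1][:,1];print(len(q),np.degrees(np.arctan2(e[1],e[0])))
a=imaging.camera("wrist")["frame"]
cv2.imwrite("pics/w3.png",np.hstack([cv2.resize(a[100:400,120:440],(400,375)),cv2.resize(c["frame"][170:270,110:217],(400,375),interpolation=cv2.INTER_CUBIC)])[:,:,::-1])
E
```

```text
time_s: 6.65
eef_pos: [0.5975, -0.2297, 0.1726]
eef_rot: [-0.673, 0.679, -0.204, 0.211]
wrist_force: [-6.4, 2.3, 14.2]
opening: 0.153
t 6.65 pos [ 0.5975 -0.2297  0.1726] yaw -34.12 axis [ 0.007 -0.01  -1.   ] shift cm to target [ 0.06  0.   -0.  ] rotvec [ 0.004 -0.037  0.012] F [-6.4  2.3 14.2] T [0.83 1.87 0.03] open 0.153 q [-0.55  0.37  1.5  -0.    1.27  0.05]
123 45.02728591940379
```

View pics/w3.png

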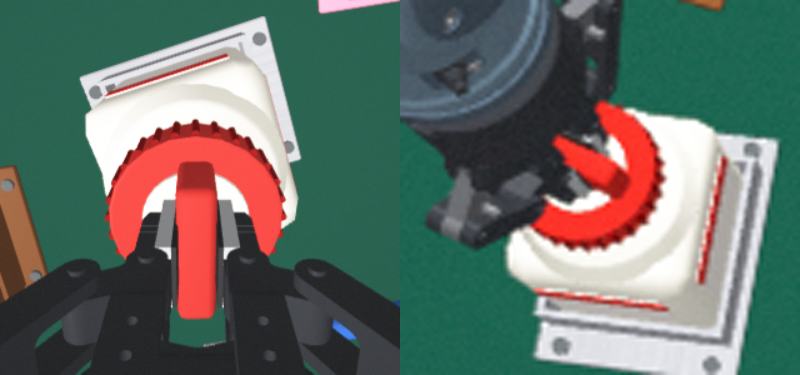

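The wrist view shows the bar held at (197,240). The jug below has swung round about 72°, which is about 1.26 rad and past 0.92. I'll let go and retreat straight up.

```bash
python3 -m jog '[[[0,0,0],[0,0,0],4.5],[[0,0,0],[0,0,0],4.5],[[0,0,0],[0,0,0],4.5],[[0,0,0],[0,0,0],4.5],[[0,-1,0],[0,0,0],4.5],[[0,-2,0],[0,0,0],4.5],[[0,-3,0],[0,0,0],4.5],[[0,-3,0],[0,0,0],4.5],[[0,-3,0],[0,0,0],4.5],[[0,-3,0],[0,0,0],4.5],[[0,0,0],[0,0,0],4.5],[[0,0,0],[0,0,0],4.5]]'
python3 - <<'E'
from h import *;rel(yaw=-32)
from bench import imaging
c=imaging.camera("scene");P=cloud(c);f=c["frame"].astype(int)
m=(f[...,0]>120)&(f[...,1]<80)&(f[...,2]<80);m[:185]=0;m[270:]=0;m[:,:120]=0;m[:,210:]=0
q=P[m];print(np.histogram(q[:,2],np.arange(.16,.24,.004))[0])
q=q[(q[:,2]>.208)&(q[:,2]<.23)];e=np.linalg.eigh(np.cov(q[:,:2].T))[1][:,1];print(len(q),np.median(q,0),np.degrees(np.arctan2(e[1],e[0])))
print("blue",P[172:181,372:382,2].max())
cv2.imwrite("pics/s3.png",c["frame"][:,:,::-1])
E
```

```text
time_s: 7.75
eef_pos: [0.5958, -0.2301, 0.3237]
eef_rot: [-0.672, 0.679, -0.207, 0.212]
wrist_force: [-0.5, -0.0, -1.1]
opening: 0.532
t 7.75 pos [ 0.5958 -0.2301  0.3237] yaw -34.44 axis [ 0.004 -0.012 -1.   ] shift cm to target [0.18 0.   0.13] rotvec [ 0.007 -0.043  0.01 ] F [-0.5 -0.  -1.1] T [ 0.05  0.02 -0.01] open 0.532 q [-0.55  0.26  1.33 -0.01  1.54  0.05]
[  0   0   1   9  18  27  95 791  49  13  15  12  15  50 179   5   0   0
   0]
249 [ 0.60012455 -0.22937632  0.21715587] 56.77603898249695
blue 0.2108850649232884
```

View pics/s3.png

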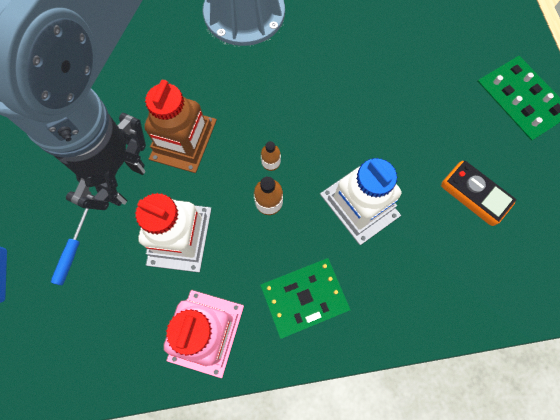

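The scene shows the red cap turned (bar at (155,213)), the blue cap unchanged at (377,176) and both amber bottles upright. The red flat top is at about 0.190, 8 mm up. The bar has turned about 73°, and the gripper is clear.

```bash
python3 -c "
from bench import ctrl;print(ctrl.hand_in())"
```

```text
the job is handed in; nothing more can be done
None
```

The red cap on the white jug is open, and I handed the job in at about 7.8 s of the 35 s allowed. I pressed it about 12 mm, turned it about 73° (1.28 rad) anticlockwise while pressed, then let go and moved straight up clear of it.

**Last checks:**
- **Red cap:** its flat top measured about 190 mm, 8 mm above closed, which puts the bar centre near 204 mm. The bar's yaw went from about -16.5° to 56.8°.
- **Blue cap:** the upper face of its bar measured about 211 mm, the closed height.
- **Amber bottles:** both were upright in the final picture.
- **Gripper:** it was about 130 mm above the cap, with wrist force near zero.

**What went wrong on the way:** the first grip closed too high and about 6 mm off centre, because the fingers swung forward onto the cap's flat top. I released it, recentred and gripped again; the cap was still at its closed height and unturned.

No check failed. One reading disagreed: with the cap still pressed, a bar-angle fit from the scene camera gave 45°, because the gripper partly hid the bar. The unobstructed reading afterwards matches the tool's own turn of about 72°.

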